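Make up two engraving orders at the laser bench

TASK

Make up the two orders for the laser marker from the loose stock on the mat: the green tray gets the gold round pill box and the black oblong key case, the red tray gets the black round pill box and the gold oblong key case. Lay each case flat and wholly on the felt patch of its own shape, the oblong ones lengthwise along their patch; set them down gently, never dropping them, and let go. Leave the copper hexagon, the loupe and the wooden ring cone where they stand.

Things in the scene. Friction and masses are not known exactly. Their poses are not given: they have to be found in the camera images.
- gold_round: Round pill box of gold-coloured brass, a flat upright cylinder 42 mm in diameter and 18 mm tall, standing on its flat base on the stock mat (at table height), loose, 40 to 130 g. Origin: centre of its underside; z up along its axis; its yaw has no meaning.
- black_round: Round pill box of black metal with a thin grey ring line on top, a flat upright cylinder 42 mm in diameter and 18 mm tall, standing on its flat base on the stock mat (at table height), loose, 40 to 130 g. Origin: centre of its underside; z up along its axis; its yaw has no meaning.
- gold_oblong: Oblong key case of gold-coloured brass, a block 64 mm long (its x), 24 mm wide (its y) and 16 mm tall (z, up), edges rounded 3 mm, a seam and hinge line near one end (the end does not matter), lying on the stock mat (at table height) in any yaw, loose, 40 to 115 g. Origin: centre of its underside.
- black_oblong: Oblong key case of black metal, a block 64 mm long (its x), 24 mm wide (its y) and 16 mm tall (z, up), edges rounded 3 mm, a seam and hinge line near one end (the end does not matter), lying on the stock mat (at table height) in any yaw, loose, 40 to 115 g. Origin: centre of its underside.
- green_tray: Green plastic tray, fixed, 220 mm (x) by 116 mm (y). Origin: centre of its underside, on the table. Flat floor 5 mm above the table; rim 5 mm thick, 12 mm high. Two flush white felt patches: round, 58 mm in diameter, centre x = -52 mm, y = 0; oblong, centre x = +50 mm, y = 0, 80 mm long along y, 40 mm wide along x. Left or right of the stock, x roughly toward or away from the robot.
- red_tray: Red plastic tray, fixed, 220 mm (x) by 116 mm (y). Origin: centre of its underside, on the table. Flat floor 5 mm above the table; rim 5 mm thick, 12 mm high. Two flush white felt patches: round, 58 mm in diameter, centre x = -52 mm, y = 0; oblong, centre x = +50 mm, y = 0, 80 mm long along y, 40 mm wide along x. Left or right of the stock, x roughly toward or away from the robot.
- hexagon: Bystander: copper hexagonal blank, 40 mm across flats, 46 mm across corners, 12 mm thick, lying loose among the stock. Origin: centre of its underside. Not part of either order.
- loupe: Bystander: silver cylindrical magnifying loupe with a dark band and glass top, 34 mm in diameter, 34 mm tall, standing loose among the stock. Origin: centre of its underside.
- ring_cone: Bystander: pale wooden ring cone on a 48 mm round foot, 58 mm tall, standing loose beyond the far edge of the mat. Origin: centre of its underside.
Mind the look-alikes: they are no part of the job. Leave any blue, pink or white look-alike of the gold_oblong alone.

How it is judged:
By the outcome, as a careful person would: the job done as asked, in the order asked, and still so for the second after the job is handed in, with the robot touching nothing.
It also fails if it takes over 90 s, if anything falls off the work surface, if the arm or the gripper's body presses on something with over 40 N, if the wrist force passes 120 N, or if a joint passes its speed limit or range.

ROBOT

A 7-joint arm with a two-finger parallel gripper is mounted at the origin on the work surface. World frame = base frame: x ahead of the robot, y to its left, z up, the work surface at z = 0. Lengths are in m, angles in rad, forces in N, time in s.
With the tool pointing down it reaches from about 0.425 to 0.925 m from the base axis. Payload 6.8 kg.
Tool frame: the origin (TCP) lies on the centre line of the jaws, within the pads' length; the fingertips stand 25 mm ahead of it and the grasp point (between the pads) lies 6 mm ahead of it; z points along the fingers, y is the line along which they close (so a half turn about z gives the same grasp; the last joint's range is limited). The gripper opens to 85 mm and grips with 20 to 120 N. Pads are 22 mm wide; open, the fingers measure 114 mm over their backs; the gripper's body (76 mm by 85 mm) begins 54 mm behind the grasp point. The pads swing forward as they close: fully open they stand 13 mm farther back than shut.
Start: joints at [-1.42, 0.477, 0.022, 1.555, -0.011, 1.109, -0.083], TCP at [0.173, 0.653, 0.256] pointing down, gripper open.
Joint ranges: [-2.96, 2.96], [-0.34, 2.1], [-1.41, 1.46], [0.24, 2.44], [-1.37, 4.51], [0.17, 1.92], [-2.96, 2.96]. Speed limits (rad/s): [2.39, 2.39, 3.14, 3.14, 3.14, 3.14, 3.14].

INTERFACE

Orientations are given as a rotation vector (axis times angle).
In Python, from bench import status, imaging, workorder gives the robot as it stands.
- The arm moves only by the tool send_rows, never from a script. Its argument "steps" is a list of rows, each an object of numbers: "dx", "dy", "dz": the shift along the tool's x, y, z in cm; "yaw": the turn about the tool's z in degrees; "gripper": the opening, from 0 (shut) to 1 (fully open). A call has 1 to 5 rows; each row is the pose to reach, as a shift and turn from the pose commanded when the call began, along the tool's axes at that moment; what a row does not reach only later rows make up. A row lasts 1/8 s, in which the tool goes at most 62.5 mm and 10.7 degrees, less where a joint would pass 70% of its speed; a pose out of reach is approached as far as the arm can. A call with a gripper value outside its range is refused whole. The fingers move at their own pace and stop on an object; "force" is the grip in N (left out, the last holds). Time passes only in rows, so rows that repeat a pose let the fingers close. It gives the time, the measured TCP pose, the force, the opening and the grip force at its end, in the units of the state.
- status.get_obs(): the state, without advancing time (a new reading comes with each control period).
- imaging.grab_frame(name): name is "scene" or "top" or "wrist"; returns a dict with "color" (420x560x3 uint8, red, green, blue), "depth" (420x560 float32, m along the optical axis (not along the pixel's ray), 0 where there is no reading), "K" (3x3 intrinsics, pixels), "k1" (the pictures are not rectified: a ray, as slopes to the right and down, at radius r is drawn at 1 + k1 r^2 times it, then the intrinsics apply), "R" (3x3) and "t" (3): a world point X has camera coordinates R X + t. Camera axes: x right, y down, z forward; pixel columns grow to the right and rows downward; lengths in m; the calibration is good to about 2 mm. A picture is of the moment at which its call begins.
- workorder.hand_in(): hands the job in; it is judged then, once.
The state is a dict: "clock": time; "joints": joint angles; "qvel": joint speeds; "tau": joint torques, N m; "tcp_pos": TCP position; "orientation": TCP orientation; "contact_force": force on the tool from outside, world axes, zero at the start; "moment": the same for the moment, N m; "grip_width": finger opening in m; "gripper_force": force on a finger pad.
Only numpy, scipy, OpenCV 4.12 (cv2) and the standard library are available. Lean on these libraries where they do the work, as an engineer would, in place of code of your own. Each camera call takes 0.05 s, during which the arm holds its last target. There are 200 camera calls.

## Working session

There is one attempt and no reset: what is moved stays moved. The work goes in short steps, Python scripts to look and compute and a tool call to move; the robot and the scene stay as the last step left them, time stands still between calls to the robot, and variables do not carry over. Pictures are saved under pics/ and viewed, at most 14 in all, crops included, and the job is handed in when it is done.

Besides the shell and the picture viewer there is one more tool, called after "Call:" as name(argument=value, ...) on one line, values as JSON. send_rows: Moves the arm, as the interface text tells. Its arguments: {"type":"object","properties":{"steps":{"type":"array"},"force":{"type":"number"}},"required":["steps"]}

```bash
mkdir -p pics
cat > h.py <<'E'
import numpy as np, cv2
from bench import status, imaging, workorder
def grab(n,save=None):
    f=imaging.grab_frame(n)
    if save: cv2.imwrite(f'pics/{save}.png',f['color'][:,:,::-1]); np.savez(f'pics/{save}.npz',**f)
    return f
def load(s): return np.load(f'pics/{s}.npz')
def ray(f,u,v):
    d=np.array([float(f['k1']),0,0,0,0])
    p=cv2.undistortPoints(np.array([[[u,v]]],float),f['K'],d)[0,0]
    R=f['R'];return -R.T@f['t'], R.T@np.array([p[0],p[1],1])
def onz(f,u,v,z):
    c,d=ray(f,u,v); return c+d*(z-c[2])/d[2]
def dep(f,u,v):
    c,d=ray(f,u,v); z=f['depth'][int(v)-2:int(v)+3,int(u)-2:int(u)+3]; return c+d*np.median(z[z>0])
def tri(f,p,g,q):
    c,d=ray(f,*p);e,k=ray(g,*q);A=np.stack([d,-k],1);s=np.linalg.lstsq(A,e-c,rcond=None)[0]
    a,b=c+d*s[0],e+k*s[1];return (a+b)/2,np.linalg.norm(a-b)
E
python3 - <<'E'
from h import *
o=status.get_obs();print({k:np.round(v,3) for k,v in o.items()})
for n in('scene','top','wrist'):
    f=grab(n,n+'0');print(n,f['K'].round(1).tolist(),f['k1'],f['R'].round(3).tolist(),(-f['R'].T@f['t']).round(3))
a=cv2.imread('pics/top0.png');cv2.imwrite('pics/top0b.png',cv2.resize(a,(800,600)))
E
```

```text
{'clock': np.float64(0.0), 'joints': array([-1.42 ,  0.478,  0.022,  1.556, -0.012,  1.109, -0.083]), 'qvel': array([-0.   ,  0.   ,  0.001, -0.001,  0.   , -0.001,  0.   ]), 'tau': array([ 0.0000e+00, -5.9644e+01,  1.6080e+00, -2.8121e+01,  1.2000e-02,
        9.0000e-03,  0.0000e+00]), 'tcp_pos': array([0.173, 0.652, 0.255]), 'orientation': array([-4.050e-01, -3.115e+00,  3.000e-03]), 'contact_force': array([ 0.497,  0.208, -0.013]), 'moment': array([0.023, 0.041, 0.009]), 'gripper_force': np.float64(0.0), 'grip_width': np.float64(0.085)}
scene [[451.2, 0.0, 284.6], [0.0, 451.2, 209.5], [0.0, 0.0, 1.0]] -0.04615415864391073 [[-0.647, 0.762, 0.006], [0.548, 0.47, -0.692], [-0.53, -0.445, -0.722]] [1.105 0.476 0.83 ]
top [[516.9, 0.0, 277.1], [0.0, 516.9, 211.3], [0.0, 0.0, 1.0]] 0.029108450553784162 [[-0.025, -1.0, 0.01], [-0.993, 0.023, -0.113], [0.113, -0.012, -0.994]] [0.408 0.019 1.063]
wrist [[292.4, 0.0, 284.7], [0.0, 292.4, 210.1], [0.0, 0.0, 1.0]] -0.017395903211594465 [[0.254, 0.967, -0.002], [0.923, -0.242, 0.299], [0.288, -0.078, -0.954]] [0.099 0.671 0.373]
```

View pics/top0b.png

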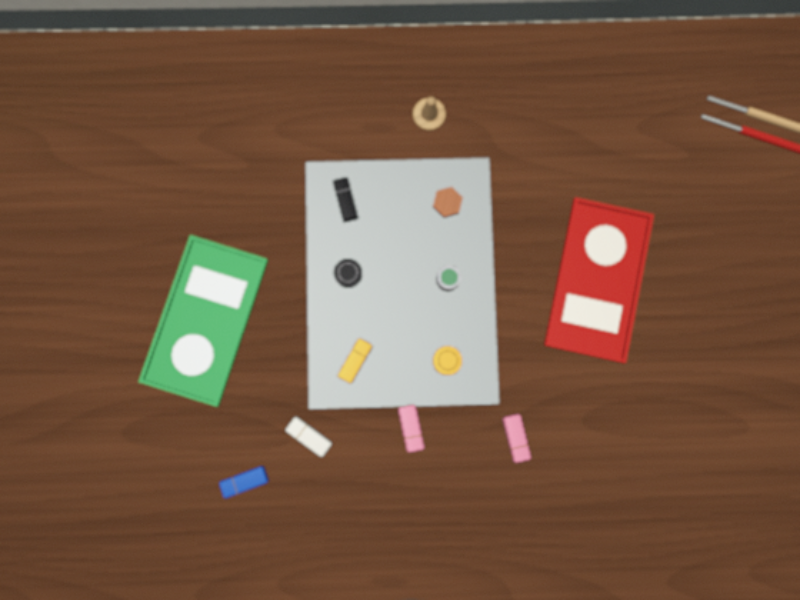

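View pics/scene0.png

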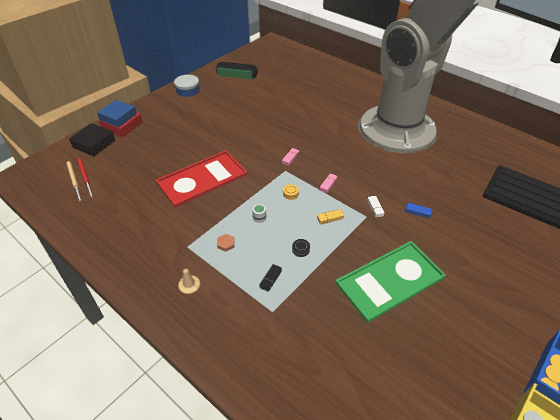

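The top view shows the stock (enlarged pixels): black oblong (345,200), black round (348,272), gold oblong (355,361) and gold round (447,361). The green tray is on the left with its oblong patch at (216,287) and round patch at (192,355). The red tray is on the right with round (605,245) and oblong (592,313). The scene view shows the same layout.

```bash
cat > m.py <<'E'
from h import *
def cloud(f):
    h,w=f['depth'].shape;u,v=np.meshgrid(np.arange(w),np.arange(h))
    p=cv2.undistortPoints(np.stack([u,v],-1).reshape(-1,1,2).astype(float),f['K'],np.array([float(f['k1']),0,0,0,0])).reshape(h,w,2)
    d=f['depth'][...,None];return (np.concatenate([p*d,d],-1)-f['t'])@f['R']
def comp(mask,seed):
    n,l=cv2.connectedComponents(mask.astype(np.uint8));r=l==l[int(seed[1]),int(seed[0])]
    return r
def col(f):
    hsv=cv2.cvtColor(f['color'],cv2.COLOR_RGB2HSV).astype(int);H,S,V=hsv[...,0],hsv[...,1],hsv[...,2]
    return dict(gold=(H>15)&(H<35)&(S>90)&(V>100),black=(V<95)&(S<90),white=(S<60)&(V>190))
E
python3 - <<'E'
from m import *
S={'gold_round':('gold',(313,253),(291,190)),'black_oblong':('black',(242,140),(270,279)),'black_round':('black',(243,190),(301,247)),'gold_oblong':('gold',(248,253),(327,217)),
'g_round':('white',(135,248),(408,270)),'g_obl':('white',(151,201),(373,289)),'r_round':('white',(424,171),(185,185)),'r_obl':('white',(414,219),(218,171))}
T=load('top0');C=load('scene0')
for k,(c,a,b) in S.items():
    r=[]
    for f,s in((T,a),(C,b)):
        M=col(f)[c];P=cloud(f)
        # grow seed to nearest mask px
        y,x=np.nonzero(M);i=np.argmin((x-s[0])**2+(y-s[1])**2);m=comp(M,(x[i],y[i]))
        m=cv2.morphologyEx(m.astype(np.uint8),cv2.MORPH_CLOSE,np.ones((7,7)))>0
        yy,xx=np.nonzero(m);r.append((xx.mean(),yy.mean()))
        p=P[m];z=p[:,2];zt=np.percentile(z,80);q=p[abs(z-zt)<.006]
        rc=cv2.minAreaRect(q[:,:2].astype(np.float32)*1000)
        print(k,m.sum(),'zmed top',round(float(np.median(q[:,2]))*1000,1),'rect',np.round(rc[0],1),np.round(rc[1],1),round(rc[2],1))
    X,e=tri(T,r[0],C,r[1]);print('   tri',X.round(4),round(e,4))
E
```

```text
gold_round 309 zmed top 19.5 rect [443.3 -63.1] [38.1 38.2] 88.2
gold_round 203 zmed top 16.0 rect [443.5 -61.3] [41.8 40. ] 7.0
   tri [ 0.4418 -0.063   0.0073] 0.0033
black_oblong 271 zmed top 17.2 rect [678.4  76.4] [61.2 19.2] 13.4
black_oblong 299 zmed top 13.5 rect [679.6  79.7] [66.7 23.3] 13.6
   tri [0.6802 0.0777 0.0057] 0.0022
black_round 257 zmed top 19.2 rect [570.8  73.8] [35.6 34.9] 43.1
black_round 261 zmed top 16.1 rect [571.2  78.1] [41.9 39.7] 3.6
   tri [0.5715 0.0761 0.0075] 0.0026
gold_oblong 339 zmed top 16.9 rect [445.4  66.9] [22.3 61.6] 58.7
gold_oblong 253 zmed top 13.7 rect [446.6  70.1] [27.1 64.6] 61.1
   tri [0.445  0.0685 0.007 ] 0.003
g_round 710 zmed top 6.3 rect [460.  297.7] [59.1 57. ] 88.6
g_round 428 zmed top 3.6 rect [459.1 300. ] [58.2 58.9] 55.0
   tri [0.4594 0.2995 0.0027] 0.0018
g_obl 854 zmed top 6.2 rect [556.5 265.1] [84.  43.9] 71.0
g_obl 588 zmed top 3.4 rect [555.2 267.1] [82.7 44.2] 72.2
   tri [0.5564 0.2672 0.0024] 0.0025
r_round 624 zmed top 7.1 rect [ 604.  -299.8] [57.2 57.7] 88.0
r_round 248 zmed top 3.4 rect [ 603.8 -298. ] [55.1 57. ] 35.3
   tri [ 0.6039 -0.2994  0.0031] 0.0034
r_obl 796 zmed top 7.2 rect [ 505.6 -274.9] [82.3 42.1] 75.7
r_obl 274 zmed top 3.3 rect [ 504.  -271.9] [81.7 40.9] 75.8
   tri [ 0.5048 -0.2743  0.0025] 0.0041
```

```bash
cat >> h.py <<'E'
from scipy.spatial.transform import Rotation as Rn
def go(*wps,p=None,h=None):
    """wps: (x,y,z,heading of tool y in deg or None); each printed as one call's shift from the previous waypoint"""
    o=status.get_obs();R=Rn.from_rotvec(o['orientation']).as_matrix()
    p=np.array(o['tcp_pos']);h=np.degrees(np.arctan2(R[1,1],R[0,1]))
    print('at',p.round(4),'head',round(h,1),'tilt',R[:,2].round(3),'w',round(float(o['grip_width']),4),'t',o['clock'])
    for w in wps:
        hr=np.radians(h);d=np.array(w[:3])-p;y=np.array([np.cos(hr),np.sin(hr)]);x=np.array([-y[1],y[0]])
        t=h if w[3] is None else w[3]; yaw=(h-t+90)%180-90
        print(f'{w}: dx {d[:2]@x*100:.2f} dy {d[:2]@y*100:.2f} dz {-d[2]*100:.2f} yaw {yaw:.1f} dist {np.linalg.norm(d)*100:.1f}')
        p=np.array(w[:3]);h=h-yaw
E
python3 - <<'E'
from h import *
go((.42,.38,.2,35),(.50,.10,.16,None),(.4425,-.0625,.12,-8),(.4425,-.0625,.028,None))
E
```

```text
at [0.1727 0.6521 0.2556] head 75.2 tilt [-0.    -0.001 -1.   ] w 0.0855 t 0.15
(0.42, 0.38, 0.2, 35): dx -30.87 dy -19.98 dz 5.56 yaw 40.2 dist 37.2
(0.5, 0.1, 0.16, None): dx -27.52 dy -9.51 dz 4.00 yaw 0.0 dist 29.4
(0.4425, -0.0625, 0.12, -8): dx -10.01 dy -14.03 dz 4.00 yaw 43.0 dist 17.7
(0.4425, -0.0625, 0.028, None): dx 0.00 dy 0.00 dz 9.20 yaw 0.0 dist 9.2
```

Call:
send_rows(steps=[{"dx": -5,"dy": -3.2,"dz": 0.9,"yaw": 6.5},{"dx": -10,"dy": -6.4,"dz": 1.8,"yaw": 13},{"dx": -15,"dy": -9.6,"dz": 2.7,"yaw": 20},{"dx": -20,"dy": -12.8,"dz": 3.6,"yaw": 26},{"dx": -25,"dy": -16,"dz": 4.5,"yaw": 33}], force=30)

```text
validation failed for argument at $.st...
```

Run:
```python
from h import *
go((.46,.16,.18,15),(.4425,-.0625,.12,-8),(.4425,-.0625,.028,None))
```

```text
at [0.1727 0.6521 0.2556] head 75.2 tilt [-0.    -0.001 -1.   ] w 0.0855 t 0.15
(0.46, 0.16, 0.18, 15): dx -40.37 dy -40.22 dz 7.56 yaw 60.2 dist 57.5
(0.4425, -0.0625, 0.12, -8): dx -21.04 dy -7.45 dz 6.00 yaw 23.0 dist 23.1
(0.4425, -0.0625, 0.028, None): dx 0.00 dy 0.00 dz 9.20 yaw 0.0 dist 9.2
```

Call:
send_rows(steps=[{"dx": -5,"dy": -3.2,"dz": 0.9,"yaw": 6.5,"gripper": 1},{"dx": -10,"dy": -6.4,"dz": 1.8,"yaw": 13,"gripper": 1},{"dx": -15,"dy": -9.6,"dz": 2.7,"yaw": 20,"gripper": 1},{"dx": -20,"dy": -12.8,"dz": 3.6,"yaw": 26,"gripper": 1},{"dx": -25,"dy": -16,"dz": 4.5,"yaw": 33,"gripper": 1}], force=30)

```text
clock: 0.78
tcp_pos: [0.3745, 0.4323, 0.211]
orientation: [-1.279, -2.87, -0.0]
contact_force: [1.0, 1.3, -0.3]
grip_width: 0.0857
gripper_force: 0.0
```

Run:
```python
from h import *
go((.45,.16,.18,12),(.4425,-.0625,.12,-8),(.4425,-.0625,.028,None))
```

```text
at [0.3745 0.4323 0.211 ] head 42.0 tilt [ 0.  0. -1.] w 0.0857 t 0.775
(0.45, 0.16, 0.18, 12): dx -25.29 dy -12.59 dz 3.10 yaw 30.0 dist 28.4
(0.4425, -0.0625, 0.12, -8): dx -21.61 dy -5.36 dz 6.00 yaw 20.0 dist 23.1
(0.4425, -0.0625, 0.028, None): dx 0.00 dy 0.00 dz 9.20 yaw 0.0 dist 9.2
```

Call:
send_rows(steps=[{"dx": -5.1,"dy": -2.5,"dz": 0.6,"yaw": 6,"gripper": 1},{"dx": -10.1,"dy": -5,"dz": 1.2,"yaw": 12,"gripper": 1},{"dx": -15.2,"dy": -7.5,"dz": 1.8,"yaw": 18,"gripper": 1},{"dx": -20.2,"dy": -10,"dz": 2.5,"yaw": 24,"gripper": 1},{"dx": -25.3,"dy": -12.6,"dz": 3.1,"yaw": 30,"gripper": 1}])

```text
clock: 1.4
tcp_pos: [0.4501, 0.1601, 0.1802]
orientation: [1.977, 2.441, 0.001]
contact_force: [0.9, -0.4, -0.4]
grip_width: 0.0854
gripper_force: 0.0
```

Call:
send_rows(steps=[{"dx": -5.4,"dy": -1.3,"dz": 1,"yaw": 5,"gripper": 1},{"dx": -10.8,"dy": -2.7,"dz": 2,"yaw": 10,"gripper": 1},{"dx": -16.2,"dy": -4,"dz": 4,"yaw": 15,"gripper": 1},{"dx": -21.6,"dy": -5.4,"dz": 6,"yaw": 20,"gripper": 1},{"dx": -21.6,"dy": -5.4,"dz": 6,"yaw": 20,"gripper": 1}])

```text
clock: 2.02
tcp_pos: [0.4409, -0.0652, 0.1193]
orientation: [-2.377, -2.054, 0.005]
contact_force: [-0.5, 0.6, -0.2]
grip_width: 0.0853
gripper_force: 0.0
```

Run:
```python
from h import *
go((.4425,-.0625,.028,-8))
f=grab('wrist','w1')
```

```text
at [ 0.4409 -0.0652  0.1193] head -8.3 tilt [-0.003 -0.002 -1.   ] w 0.0853 t 2.025
(0.4425, -0.0625, 0.028, -8): dx 0.29 dy 0.12 dz 9.13 yaw -0.3 dist 9.1
```

View pics/w1.png

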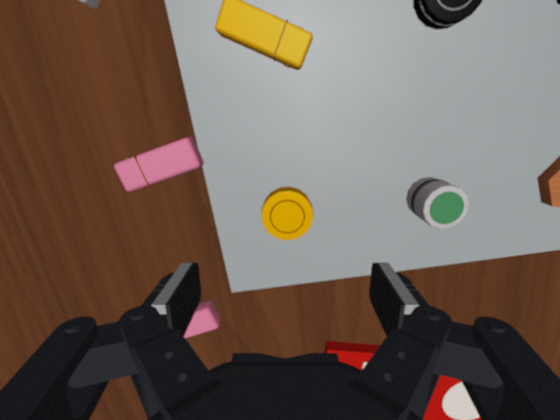

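The gold pill box is at (287,214), centred between the fingers at about x=180 and x=390. I'll check its world position before descending.

Run:
```python
from h import *
f=load('w1');print(onz(f,288,216,.018).round(4),dep(f,288,216).round(4))
c,r=ray(f,267,18);print(onz(f,265,31,.016),'gold obl')
go((.4425,-.0625,.028,-8))
```

```text
[ 0.4435 -0.064   0.018 ] [ 0.4435 -0.0636  0.0191]
[0.44644348 0.06664233 0.016     ] gold obl
at [ 0.4418 -0.0627  0.1198] head -8.1 tilt [-0.002 -0.001 -1.   ] w 0.0853 t 2.075
(0.4425, -0.0625, 0.028, -8): dx 0.03 dy 0.06 dz 9.18 yaw -0.1 dist 9.2
```

Everything agrees, so I'll descend and grip.

Call:
send_rows(steps=[{"dx": 0,"dy": 0,"dz": 3,"yaw": 0,"gripper": 1},{"dx": 0,"dy": 0,"dz": 6,"yaw": 0,"gripper": 1},{"dx": 0,"dy": 0.1,"dz": 8,"yaw": 0,"gripper": 1},{"dx": 0,"dy": 0.1,"dz": 9.1,"yaw": 0,"gripper": 1},{"dx": 0,"dy": 0.1,"dz": 9.1,"yaw": 0,"gripper": 1}])

```text
clock: 2.7
tcp_pos: [0.4437, -0.06, 0.0291]
orientation: [-2.366, -2.066, 0.0]
contact_force: [-0.3, -0.7, 0.5]
grip_width: 0.0854
gripper_force: 0.0
```

Call:
send_rows(steps=[{"dx": 0,"dy": 0,"dz": 0,"yaw": 0,"gripper": 0.3},{"dx": 0,"dy": 0,"dz": 0,"yaw": 0,"gripper": 0.3},{"dx": 0,"dy": 0,"dz": 0,"yaw": 0,"gripper": 0.3},{"dx": 0,"dy": 0,"dz": 0,"yaw": 0,"gripper": 0.3},{"dx": 0,"dy": 0,"dz": 0,"yaw": 0,"gripper": 0.3}])

```text
clock: 3.32
tcp_pos: [0.444, -0.0608, 0.0301]
orientation: [2.368, 2.064, 0.002]
contact_force: [-0.7, 1.1, 9.3]
grip_width: 0.0405
gripper_force: 29.2
```

Call:
send_rows(steps=[{"dx": 0,"dy": 0,"dz": -1,"yaw": 0,"gripper": 0.3},{"dx": 0,"dy": 0,"dz": -4,"yaw": 0,"gripper": 0.3},{"dx": 0,"dy": 0,"dz": -8,"yaw": 0,"gripper": 0.3},{"dx": 0,"dy": 0,"dz": -9,"yaw": 0,"gripper": 0.3},{"dx": 0,"dy": 0,"dz": -9,"yaw": 0,"gripper": 0.3}])

```text
clock: 3.95
tcp_pos: [0.4439, -0.0605, 0.1197]
orientation: [2.367, 2.065, 0.002]
contact_force: [-0.6, 0.9, -1.4]
grip_width: 0.0404
gripper_force: 30.8
```

Run:
```python
from h import *
go((.50,.12,.12,10),(.4595,.299,.10,33),(.4595,.299,.036,33))
```

```text
at [ 0.4439 -0.0605  0.1197] head -7.8 tilt [ 0.001  0.001 -1.   ] w 0.0404 t 3.95
(0.5, 0.12, 0.12, 10): dx 18.65 dy 3.10 dz -0.03 yaw -17.8 dist 18.9
(0.4595, 0.299, 0.1, 33): dx 18.33 dy -0.88 dz 2.00 yaw -23.0 dist 18.5
(0.4595, 0.299, 0.036, 33): dx 0.00 dy 0.00 dz 6.40 yaw 0.0 dist 6.4
```

Call:
send_rows(steps=[{"dx": 4.7,"dy": 0.8,"dz": 0,"yaw": -4.5,"gripper": 0.3},{"dx": 9.3,"dy": 1.6,"dz": 0,"yaw": -9,"gripper": 0.3},{"dx": 14,"dy": 2.3,"dz": 0,"yaw": -13.5,"gripper": 0.3},{"dx": 18.6,"dy": 3.1,"dz": 0,"yaw": -18,"gripper": 0.3}])

```text
clock: 4.45
tcp_pos: [0.499, 0.1205, 0.1177]
orientation: [-2.012, -2.411, 0.003]
contact_force: [0.3, -0.1, -1.0]
grip_width: 0.0406
gripper_force: 30.8
```

Call:
send_rows(steps=[{"dx": 4.6,"dy": -0.2,"dz": 0.5,"yaw": -6,"gripper": 0.3},{"dx": 9.2,"dy": -0.4,"dz": 1,"yaw": -12,"gripper": 0.3},{"dx": 14,"dy": -0.6,"dz": 1.5,"yaw": -18,"gripper": 0.3},{"dx": 18.3,"dy": -0.9,"dz": 2,"yaw": -23,"gripper": 0.3},{"dx": 18.3,"dy": -0.9,"dz": 2,"yaw": -23,"gripper": 0.3}])

```text
clock: 5.08
tcp_pos: [0.4559, 0.3015, 0.0971]
orientation: [-1.483, -2.766, 0.002]
contact_force: [0.0, -0.9, -0.7]
grip_width: 0.0407
gripper_force: 30.8
```

Call:
send_rows(steps=[{"dx": 0,"dy": 0,"dz": 0,"yaw": 0,"gripper": 0.3}])

```text
clock: 5.2
tcp_pos: [0.458, 0.2965, 0.098]
orientation: [-1.496, -2.762, 0.004]
contact_force: [-0.2, -0.8, -1.0]
grip_width: 0.0405
gripper_force: 30.8
```

Run:
```python
from h import *
f=grab('wrist','w2')
go((.4595,.299,.037,33))
```

```text
at [0.4584 0.296  0.0983] head 33.1 tilt [-0.001 -0.002 -1.   ] w 0.0407 t 5.25
(0.4595, 0.299, 0.037, 33): dx 0.19 dy 0.26 dz 6.13 yaw 0.1 dist 6.1
```

View pics/w2.png

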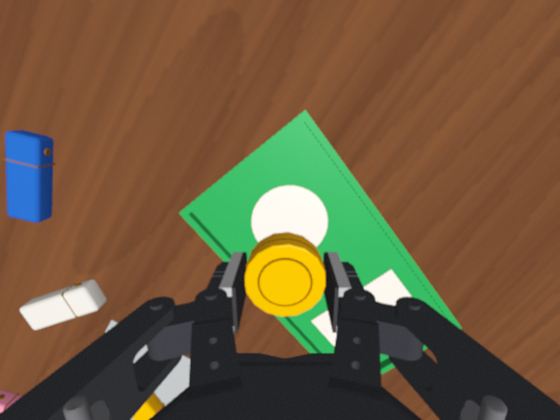

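The box sits level in the pads and the round patch is visible ahead at (289,220). Lowering now.

Call:
send_rows(steps=[{"dx": 0.1,"dy": 0.1,"dz": 2.5,"yaw": 0,"gripper": 0.3},{"dx": 0.2,"dy": 0.2,"dz": 4.5,"yaw": 0,"gripper": 0.3},{"dx": 0.2,"dy": 0.2,"dz": 5.6,"yaw": 0,"gripper": 0.3},{"dx": 0.2,"dy": 0.2,"dz": 5.9,"yaw": 0,"gripper": 0.3},{"dx": 0.2,"dy": 0.2,"dz": 5.9,"yaw": 0,"gripper": 0.3}])

```text
clock: 5.88
tcp_pos: [0.4595, 0.3002, 0.0406]
orientation: [1.496, 2.762, 0.0]
contact_force: [1.2, -1.0, -0.7]
grip_width: 0.0403
gripper_force: 30.8
```

Call:
send_rows(steps=[{"dx": 0,"dy": 0,"dz": 0.1,"yaw": 0,"gripper": 0.3},{"dx": 0,"dy": 0,"dz": 0.2,"yaw": 0,"gripper": 0.3},{"dx": 0,"dy": 0,"dz": 0.2,"yaw": 0,"gripper": 0.3}])

```text
clock: 6.25
tcp_pos: [0.4591, 0.3006, 0.0384]
orientation: [1.495, 2.763, 0.0]
contact_force: [-0.3, -0.5, -1.2]
grip_width: 0.0407
gripper_force: 30.8
```

Call:
send_rows(steps=[{"dx": 0,"dy": 0,"dz": 0.1,"yaw": 0,"gripper": 0.3},{"dx": 0,"dy": 0,"dz": 0.2,"yaw": 0,"gripper": 0.3},{"dx": 0,"dy": 0,"dz": 0.25,"yaw": 0,"gripper": 0.3},{"dx": 0,"dy": 0,"dz": 0.25,"yaw": 0,"gripper": 0.3}])

```text
clock: 6.75
tcp_pos: [0.4591, 0.3004, 0.0357]
orientation: [-1.495, -2.763, 0.0]
contact_force: [0.3, 0.4, -1.0]
grip_width: 0.0405
gripper_force: 30.8
```

Call:
send_rows(steps=[{"dx": 0,"dy": 0,"dz": 0.05,"yaw": 0,"gripper": 0.3},{"dx": 0,"dy": 0,"dz": 0.05,"yaw": 0,"gripper": 0.3}])

```text
clock: 7.0
tcp_pos: [0.4591, 0.3004, 0.0353]
orientation: [-1.495, -2.763, 0.0]
contact_force: [0.1, 0.2, -1.9]
grip_width: 0.0404
gripper_force: 30.8
```

Call:
send_rows(steps=[{"dx": 0,"dy": 0,"dz": 0.05,"yaw": 0,"gripper": 0.3},{"dx": 0,"dy": 0,"dz": 0.1,"yaw": 0,"gripper": 0.3},{"dx": 0,"dy": 0,"dz": 0.1,"yaw": 0,"gripper": 0.3}])

```text
clock: 7.38
tcp_pos: [0.4592, 0.3005, 0.0351]
orientation: [-1.495, -2.763, -0.0]
contact_force: [-3.8, -1.0, 8.8]
grip_width: 0.0401
gripper_force: 31.8
```

Contact is made, so I'll release and rise.

Call:
send_rows(steps=[{"dx": 0,"dy": 0,"dz": -0.05,"yaw": 0,"gripper": 0.3},{"dx": 0,"dy": 0,"dz": -0.05,"yaw": 0,"gripper": 0.65},{"dx": 0,"dy": 0,"dz": -0.05,"yaw": 0,"gripper": 0.65},{"dx": 0,"dy": 0,"dz": -0.05,"yaw": 0,"gripper": 0.65}])

```text
clock: 7.88
tcp_pos: [0.4592, 0.3005, 0.0347]
orientation: [1.495, 2.763, -0.0]
contact_force: [0.1, -0.1, -1.2]
grip_width: 0.0553
gripper_force: 0.0
```

Call:
send_rows(steps=[{"dx": 0,"dy": 0,"dz": -1.5,"yaw": 0,"gripper": 0.65},{"dx": 0,"dy": 0,"dz": -5,"yaw": 0,"gripper": 0.65},{"dx": 0,"dy": 0,"dz": -9,"yaw": 0,"gripper": 1},{"dx": 0,"dy": 0,"dz": -9,"yaw": 0,"gripper": 1}])

```text
clock: 8.38
tcp_pos: [0.4612, 0.3017, 0.1287]
orientation: [1.494, 2.761, 0.01]
contact_force: [0.7, 0.2, -0.1]
grip_width: 0.0854
gripper_force: 0.0
```

Run:
```python
from h import *
go((.57,.18,.125,-20),(.679,.078,.12,-76.5),(.679,.078,.030,-76.5))
```

```text
at [0.4612 0.3017 0.1287] head 33.1 tilt [ 0.005  0.005 -1.   ] w 0.0854 t 8.375
(0.57, 0.18, 0.125, -20): dx -16.14 dy 2.46 dz 0.37 yaw 53.1 dist 16.3
(0.679, 0.078, 0.12, -76.5): dx -5.86 dy 13.73 dz 0.50 yaw 56.5 dist 14.9
(0.679, 0.078, 0.03, -76.5): dx 0.00 dy 0.00 dz 9.00 yaw -0.0 dist 9.0
```

Call:
send_rows(steps=[{"dx": -3.2,"dy": 0.5,"dz": 0.1,"yaw": 10.5,"gripper": 1},{"dx": -6.4,"dy": 1,"dz": 0.2,"yaw": 21,"gripper": 1},{"dx": -9.6,"dy": 1.5,"dz": 0.3,"yaw": 31.5,"gripper": 1},{"dx": -12.8,"dy": 2,"dz": 0.4,"yaw": 42,"gripper": 1},{"dx": -16.1,"dy": 2.5,"dz": 0.4,"yaw": 52.5,"gripper": 1}])

```text
clock: 9.0
tcp_pos: [0.5683, 0.1786, 0.1206]
orientation: [-2.568, -1.809, 0.001]
contact_force: [-0.5, 0.5, -0.1]
grip_width: 0.0855
gripper_force: 0.0
```

Call:
send_rows(steps=[{"dx": -1.2,"dy": 2.8,"dz": 0.1,"yaw": 10.5,"gripper": 1},{"dx": -2.4,"dy": 5.5,"dz": 0.2,"yaw": 21,"gripper": 1},{"dx": -3.6,"dy": 8.3,"dz": 0.3,"yaw": 31.5,"gripper": 1},{"dx": -4.8,"dy": 11,"dz": 0.4,"yaw": 42,"gripper": 1},{"dx": -5.9,"dy": 13.7,"dz": 0.5,"yaw": 52.5,"gripper": 1}])

```text
clock: 9.62
tcp_pos: [0.6781, 0.0778, 0.1155]
orientation: [-3.103, -0.487, 0.001]
contact_force: [-0.2, 0.6, 0.4]
grip_width: 0.0852
gripper_force: 0.0
```

Call:
send_rows(steps=[{"dx": 0,"dy": 0,"dz": 0,"yaw": 4,"gripper": 1},{"dx": 0,"dy": 0,"dz": 0,"yaw": 4,"gripper": 1}])

```text
clock: 9.88
tcp_pos: [0.6775, 0.0782, 0.1152]
orientation: [3.117, 0.388, -0.002]
contact_force: [0.5, 0.4, -0.1]
grip_width: 0.0854
gripper_force: 0.0
```

Run:
```python
from h import *
f=grab('wrist','w3')
go((.679,.078,.0302,-76.5))
```

```text
at [0.6774 0.0787 0.1153] head -75.7 tilt [-0.001 -0.    -1.   ] w 0.0852 t 9.925
(0.679, 0.078, 0.0302, -76.5): dx 0.14 dy 0.10 dz 8.51 yaw 0.8 dist 8.5
```

View pics/w3.png

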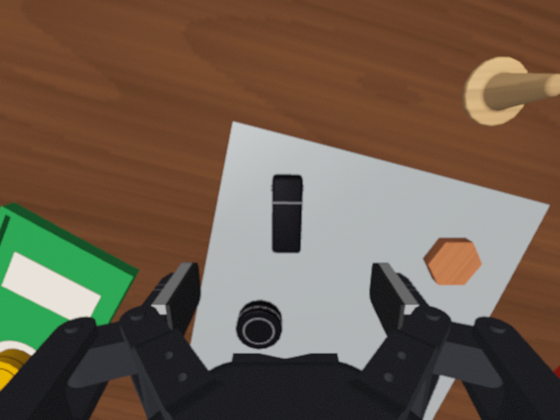

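The black oblong at (287,213) is upright in the picture and centred between the fingers. Descending.

Call:
send_rows(steps=[{"dx": 0.1,"dy": 0.1,"dz": 4,"yaw": 1,"gripper": 1},{"dx": 0.1,"dy": 0.1,"dz": 7,"yaw": 1,"gripper": 1},{"dx": 0.1,"dy": 0.1,"dz": 8.4,"yaw": 1,"gripper": 1},{"dx": 0.1,"dy": 0.1,"dz": 8.4,"yaw": 1,"gripper": 1}])

```text
clock: 10.42
tcp_pos: [0.6785, 0.0779, 0.0313]
orientation: [-3.121, -0.362, 0.002]
contact_force: [0.0, -0.5, 0.3]
grip_width: 0.0851
gripper_force: 0.0
```

Call:
send_rows(steps=[{"dx": 0,"dy": 0,"dz": 0,"yaw": 0,"gripper": 0.1},{"dx": 0,"dy": 0,"dz": 0,"yaw": 0,"gripper": 0.1},{"dx": 0,"dy": 0,"dz": 0,"yaw": 0,"gripper": 0.1},{"dx": 0,"dy": 0,"dz": 0,"yaw": 0,"gripper": 0.1},{"dx": 0,"dy": 0,"dz": 0,"yaw": 0,"gripper": 0.1}])

```text
clock: 11.05
tcp_pos: [0.6796, 0.0777, 0.0325]
orientation: [-3.121, -0.36, -0.002]
contact_force: [-0.4, 0.4, 5.3]
grip_width: 0.0231
gripper_force: 30.2
```

Call:
send_rows(steps=[{"dx": 0,"dy": 0,"dz": 0,"yaw": 0,"gripper": 0.1}])

```text
clock: 11.18
tcp_pos: [0.6796, 0.0777, 0.0325]
orientation: [-3.121, -0.36, -0.002]
contact_force: [-0.3, -0.2, 5.4]
grip_width: 0.0232
gripper_force: 30.2
```

Call:
send_rows(steps=[{"dx": 0,"dy": 0,"dz": -1,"yaw": 0,"gripper": 0.1},{"dx": 0,"dy": 0,"dz": -4,"yaw": 0,"gripper": 0.1},{"dx": 0,"dy": 0,"dz": -8,"yaw": 0,"gripper": 0.1},{"dx": 0,"dy": 0,"dz": -8.5,"yaw": 0,"gripper": 0.1}])

```text
clock: 11.68
tcp_pos: [0.6808, 0.0772, 0.1201]
orientation: [3.121, 0.36, 0.008]
contact_force: [0.8, 0.1, -0.8]
grip_width: 0.023
gripper_force: 29.6
```

Run:
```python
from h import *
go((.556,.2665,.10,-19),(.556,.2665,.041,-19))
```

```text
at [0.6808 0.0772 0.1201] head -76.8 tilt [ 0.005  0.    -1.   ] w 0.023 t 11.675
(0.556, 0.2665, 0.1, -19): dx -7.85 dy -21.27 dz 2.01 yaw -57.8 dist 22.8
(0.556, 0.2665, 0.041, -19): dx 0.00 dy 0.00 dz 5.90 yaw 0.0 dist 5.9
```

Call:
send_rows(steps=[{"dx": -1.6,"dy": -4.3,"dz": 0.4,"yaw": -10.5,"gripper": 0.1},{"dx": -3.2,"dy": -8.6,"dz": 0.8,"yaw": -21,"gripper": 0.1},{"dx": -4.8,"dy": -12.9,"dz": 1.2,"yaw": -31.5,"gripper": 0.1},{"dx": -6.4,"dy": -17.1,"dz": 1.6,"yaw": -42,"gripper": 0.1},{"dx": -7.8,"dy": -21.3,"dz": 2,"yaw": -52.5,"gripper": 0.1}])

```text
clock: 12.3
tcp_pos: [0.553, 0.2682, 0.0961]
orientation: [-2.634, -1.712, 0.002]
contact_force: [0.8, -0.2, 0.1]
grip_width: 0.0231
gripper_force: 29.6
```

Call:
send_rows(steps=[{"dx": 0,"dy": 0,"dz": 0,"yaw": -5.3,"gripper": 0.1},{"dx": 0,"dy": 0,"dz": 0,"yaw": -5.3,"gripper": 0.1},{"dx": 0,"dy": 0,"dz": 0,"yaw": -5.3,"gripper": 0.1}])

```text
clock: 12.68
tcp_pos: [0.5549, 0.2662, 0.0966]
orientation: [2.561, 1.819, -0.001]
contact_force: [-0.4, -0.8, 0.2]
grip_width: 0.0231
gripper_force: 29.6
```

Run:
```python
from h import *
grab('wrist','w4')
go((.556,.2665,.041,-19))
```

```text
at [0.5549 0.2662 0.0967] head -19.2 tilt [-0.    -0.001 -1.   ] w 0.023 t 12.725
(0.556, 0.2665, 0.041, -19): dx 0.06 dy 0.09 dz 5.57 yaw -0.2 dist 5.6
```

View pics/w4.png

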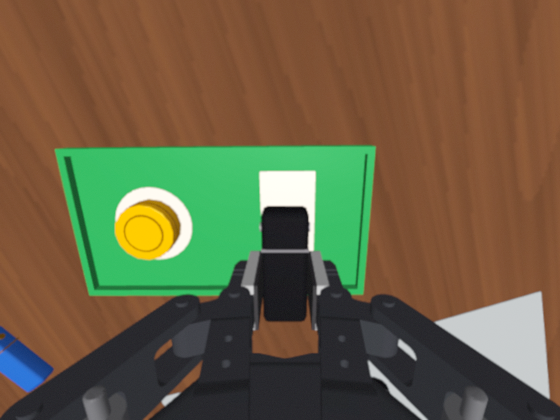

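The oblong is square to the patch at (288,200). The gold box sits at (147,231) on the round patch centred at (153,224). I'll check its margins once the arm is clear. Lowering now.

Call:
send_rows(steps=[{"dx": 0.1,"dy": 0.1,"dz": 2.5,"yaw": 0,"gripper": 0.1},{"dx": 0.1,"dy": 0.1,"dz": 4.5,"yaw": 0,"gripper": 0.1},{"dx": 0.1,"dy": 0.1,"dz": 5.5,"yaw": 0,"gripper": 0.1},{"dx": 0.1,"dy": 0.1,"dz": 5.5,"yaw": 0,"gripper": 0.1}])

```text
clock: 13.22
tcp_pos: [0.5555, 0.2674, 0.041]
orientation: [2.559, 1.823, -0.003]
contact_force: [-0.3, -0.4, -0.3]
grip_width: 0.0229
gripper_force: 29.6
```

Call:
send_rows(steps=[{"dx": 0,"dy": 0,"dz": 0.1,"yaw": 0,"gripper": 0.1},{"dx": 0,"dy": 0,"dz": 0.2,"yaw": 0,"gripper": 0.1},{"dx": 0,"dy": 0,"dz": 0.3,"yaw": 0,"gripper": 0.1},{"dx": 0,"dy": 0,"dz": 0.3,"yaw": 0,"gripper": 0.1}])

```text
clock: 13.72
tcp_pos: [0.5559, 0.268, 0.0389]
orientation: [-2.558, -1.824, -0.0]
contact_force: [0.3, 0.2, -0.9]
grip_width: 0.023
gripper_force: 29.6
```

Call:
send_rows(steps=[{"dx": 0,"dy": 0,"dz": 0.05,"yaw": 0,"gripper": 0.1},{"dx": 0,"dy": 0,"dz": 0.05,"yaw": 0,"gripper": 0.1}])

```text
clock: 13.98
tcp_pos: [0.5559, 0.2679, 0.0383]
orientation: [-2.558, -1.824, 0.0]
contact_force: [0.4, -0.6, -1.2]
grip_width: 0.0232
gripper_force: 29.6
```

Call:
send_rows(steps=[{"dx": 0,"dy": 0,"dz": 0.05,"yaw": 0,"gripper": 0.1},{"dx": 0,"dy": 0,"dz": 0.1,"yaw": 0,"gripper": 0.1},{"dx": 0,"dy": 0,"dz": 0.1,"yaw": 0,"gripper": 0.1}])

```text
clock: 14.35
tcp_pos: [0.5559, 0.2678, 0.0375]
orientation: [-2.558, -1.823, 0.0]
contact_force: [-2.0, 0.4, 2.2]
grip_width: 0.0229
gripper_force: 30.0
```

Call:
send_rows(steps=[{"dx": 0,"dy": 0,"dz": 0,"yaw": 0,"gripper": 0.5},{"dx": 0,"dy": 0,"dz": 0,"yaw": 0,"gripper": 0.5},{"dx": 0,"dy": 0,"dz": 0,"yaw": 0,"gripper": 0.5},{"dx": 0,"dy": 0,"dz": -1.5,"yaw": 0,"gripper": 0.5},{"dx": 0,"dy": 0,"dz": -4,"yaw": 0,"gripper": 0.5}])

```text
clock: 14.98
tcp_pos: [0.5556, 0.2676, 0.0779]
orientation: [2.558, 1.823, -0.002]
contact_force: [0.7, -1.1, 0.3]
grip_width: 0.0428
gripper_force: 0.0
```

Call:
send_rows(steps=[{"dx": 0,"dy": 0,"dz": -4.5,"yaw": 0,"gripper": 1},{"dx": 0,"dy": 0,"dz": -4.5,"yaw": 0,"gripper": 1}])

```text
clock: 15.22
tcp_pos: [0.5585, 0.2686, 0.1267]
orientation: [2.558, 1.823, 0.012]
contact_force: [-0.5, -0.7, 0.8]
grip_width: 0.077
gripper_force: 0.0
```

Run:
```python
from h import *
grab('wrist','w5')
go((.571,.076,.12,10),(.571,.076,.0295,10))
```

```text
at [0.5571 0.2684 0.1247] head -19.0 tilt [ 0.003  0.002 -1.   ] w 0.083 t 15.275
(0.571, 0.076, 0.12, 10): dx -17.74 dy 7.59 dz 0.47 yaw -29.0 dist 19.3
(0.571, 0.076, 0.0295, 10): dx 0.00 dy 0.00 dz 9.05 yaw 0.0 dist 9.0
```

View pics/w5.png

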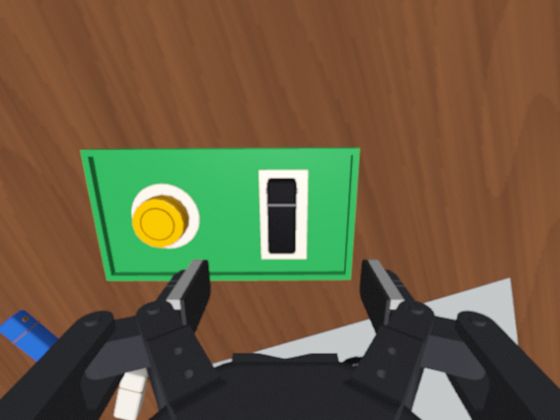

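The oblong sits centred on its patch (rect x 259–308, y 170–259; case x 268–298, y 178–255). The gold top spans about x 132–188, and the patch spans x 131–200. I'll compute the offset.

Run:
```python
from m import *
f=load('w5');a=onz(f,165.5,216.5,.005)
hsv=cv2.cvtColor(f['color'],cv2.COLOR_RGB2HSV)
P=cloud(f);G=col(f)['gold']&(P[...,2]>.018);y,x=np.nonzero(G);print(x.min(),x.max(),y.min(),y.max())
q=P[G][:,:2].astype(np.float32)*1000;print('gold',cv2.minEnclosingCircle(q),'patch',a)
W=(f['color'].min(-1)>190);n,l,s,c=cv2.connectedComponentsWithStats(W.astype(np.uint8));
for i in range(1,n):
    if s[i,4]>300:
        h=cv2.convexHull(P[l==i][:,:2].astype(np.float32)*1000);print(s[i],cv2.minEnclosingCircle(h),cv2.minAreaRect(h))
B=comp(col(f)['black'],(282,230));print(cv2.minAreaRect(P[B&(P[...,2]>.015)][:,:2].astype(np.float32)*1000))
```

```text
133 273 147 281
gold ((511.2348327636719, 316.8431701660156), 74.57151794433594) patch [0.46021716 0.29747092 0.005     ]
[ 259  170   49   89 1960] ((563.42333984375, 281.6350402832031), 60.675907135009766) ((562.9218139648438, 282.9894104003906), (119.10295104980469, 40.47404098510742), 71.24665832519531)
[ 132  184   67   64 1138] ((509.8836364746094, 316.7750244140625), 75.8814468383789) ((510.3846130371094, 318.3456115722656), (149.02792358398438, 57.519126892089844), 22.399974822998047)
[ 427  279   89   62 2197] ((660.880126953125, 198.49635314941406), 161.2081756591797) ((652.0003051757812, 191.754638671875), (67.46873474121094, 319.23626708984375), 37.20623016357422)
[ 261  321  113   40 2021] ((571.9420166015625, 216.3880157470703), 123.3354721069336) ((584.2789916992188, 210.52435302734375), (232.1559600830078, 111.5083236694336), 65.2026596069336)
[ 413  369   57   51 1831] ((630.1323852539062, 150.1670684814453), 195.05958557128906) ((611.3892211914062, 145.9368133544922), (49.42224884033203, 389.9920654296875), 12.718342781066895)
[114 373  30  47 967] ((440.1341552734375, 219.4943389892578), 185.94285583496094) ((437.3304443359375, 222.4708251953125), (371.3128356933594, 28.80750846862793), 43.28763198852539)
((563.9058837890625, 289.437255859375), (106.29348754882812, 21.70030975341797), 70.22818756103516)
```

Run:
```python
from m import *
f=load('w5');P=cloud(f);z=P[...,2]
pts=lambda m,zz:np.array([onz(f,u,v,zz)[:2] for v,u in zip(*np.nonzero(m))])
g=comp(col(f)['gold'],(158,224)); b=comp(col(f)['black'],(282,230))
for n,m in(('gold',g),('black',b)):
    t=m&(z>.014)&(z<.03);q=pts(t,.023 if n=='gold' else .021);print(n,t.sum(),(np.median(q,0)*1000).round(1),((q.min(0)+q.max(0))*500).round(1),cv2.minEnclosingCircle((q*1000).astype(np.float32)),cv2.minAreaRect((q*1000).astype(np.float32)))
w=f['color'].min(-1)>190
for s in((194,206),(262,200)):
    m=comp(w,s);q=(pts(m,.005)*1000).astype(np.float32);print(cv2.minEnclosingCircle(q),cv2.minAreaRect(q))
```

```text
gold 2080 [462.7 298.5] [462.5 297.7] ((462.45404052734375, 298.25421142578125), 22.280664443969727) ((462.67645263671875, 297.9268798828125), (43.70151901245117, 40.21652603149414), 19.288501739501953)
black 1194 [553.2 259.4] [553.4 258.9] ((553.191650390625, 258.9510803222656), 22.177913665771484) ((553.0448608398438, 258.7074890136719), (39.336238861083984, 21.669631958007812), 70.92582702636719)
((459.90252685546875, 297.4901123046875), 29.12459373474121) ((464.03802490234375, 299.1351318359375), (48.981624603271484, 57.714561462402344), 21.7587947845459)
((556.4886474609375, 264.6914978027344), 44.59025573730469) ((556.6131591796875, 264.6487731933594), (79.93904113769531, 40.56964874267578), 71.05787658691406)
```

The gold box is about 3 mm off centre, which leaves around 5 mm of margin. Next is the black round box.

Call:
send_rows(steps=[{"dx": -4.4,"dy": 1.9,"dz": 0.1,"yaw": -7,"gripper": 1},{"dx": -8.8,"dy": 3.8,"dz": 0.2,"yaw": -14,"gripper": 1},{"dx": -13.3,"dy": 5.7,"dz": 0.3,"yaw": -21,"gripper": 1},{"dx": -17.7,"dy": 7.6,"dz": 0.4,"yaw": -29,"gripper": 1},{"dx": -17.7,"dy": 7.6,"dz": 0.4,"yaw": -29,"gripper": 1}])

```text
clock: 15.9
tcp_pos: [0.5695, 0.0699, 0.118]
orientation: [2.028, 2.398, -0.004]
contact_force: [-0.3, -0.2, -0.4]
grip_width: 0.0852
gripper_force: 0.0
```

Call:
send_rows(steps=[{"dx": 0,"dy": 0,"dz": 0,"yaw": 0,"gripper": 1}])

```text
clock: 16.02
tcp_pos: [0.5696, 0.0761, 0.1178]
orientation: [-2.021, -2.404, 0.001]
contact_force: [0.4, 0.2, 1.2]
grip_width: 0.0851
gripper_force: 0.0
```

Run:
```python
from m import *
f=grab('wrist','w6')
go((.571,.076,.0295,10))
P=cloud(f)
m=(f['color'].max(-1)<110)&(P[...,2]>.013)&(P[...,2]<.024)&(np.linalg.norm(P[...,:2]-[.571,.076],axis=-1)<.04)
q=np.array([onz(f,u,v,.018)[:2] for v,u in zip(*np.nonzero(m))]);print(m.sum(),cv2.minEnclosingCircle((q*1000).astype(np.float32)),np.median(P[m],0))
```

```text
at [0.5696 0.077  0.1178] head 10.0 tilt [-0.001  0.    -1.   ] w 0.0855 t 16.075
(0.571, 0.076, 0.0295, 10): dx -0.12 dy 0.12 dz 8.83 yaw 0.0 dist 8.8
2044 ((571.227783203125, 75.69537353515625), 21.143756866455078) [0.57131771 0.0762329  0.01856649]
```

View pics/w6.png

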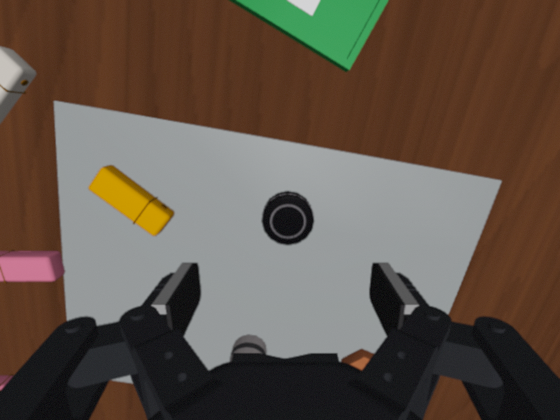

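The black round box is centred at (288,218). Descending and gripping.

Call:
send_rows(steps=[{"dx": -0.1,"dy": 0.1,"dz": 4,"yaw": 0,"gripper": 1},{"dx": -0.1,"dy": 0.1,"dz": 7,"yaw": 0,"gripper": 1},{"dx": -0.1,"dy": 0.1,"dz": 8.7,"yaw": 0,"gripper": 1},{"dx": -0.1,"dy": 0.1,"dz": 8.7,"yaw": 0,"gripper": 1}])

```text
clock: 16.58
tcp_pos: [0.5704, 0.0759, 0.0303]
orientation: [-2.017, -2.406, 0.003]
contact_force: [0.8, -0.4, 0.7]
grip_width: 0.0854
gripper_force: 0.0
```

Call:
send_rows(steps=[{"dx": 0,"dy": 0,"dz": 0,"yaw": 0,"gripper": 0.3},{"dx": 0,"dy": 0,"dz": 0,"yaw": 0,"gripper": 0.3},{"dx": 0,"dy": 0,"dz": 0,"yaw": 0,"gripper": 0.3},{"dx": 0,"dy": 0,"dz": 0,"yaw": 0,"gripper": 0.3},{"dx": 0,"dy": 0,"dz": 0,"yaw": 0,"gripper": 0.3}])

```text
clock: 17.2
tcp_pos: [0.5719, 0.0751, 0.0325]
orientation: [2.02, 2.405, 0.003]
contact_force: [-1.5, 0.4, 5.6]
grip_width: 0.0403
gripper_force: 29.6
```

Call:
send_rows(steps=[{"dx": 0,"dy": 0,"dz": -1,"yaw": 0,"gripper": 0.3},{"dx": 0,"dy": 0,"dz": -4,"yaw": 0,"gripper": 0.3},{"dx": 0,"dy": 0,"dz": -8,"yaw": 0,"gripper": 0.3},{"dx": 0,"dy": 0,"dz": -9.5,"yaw": 0,"gripper": 0.3}])

```text
clock: 17.7
tcp_pos: [0.5725, 0.075, 0.129]
orientation: [2.019, 2.404, 0.005]
contact_force: [0.5, -0.5, -1.9]
grip_width: 0.0403
gripper_force: 30.5
```

Run:
```python
from h import *
go((.6,-.1,.13,-8),(.604,-.299,.10,-25))
```

```text
at [0.5725 0.075  0.129 ] head 9.9 tilt [ 0.004  0.001 -1.   ] w 0.0403 t 17.7
(0.6, -0.1, 0.13, -8): dx -17.71 dy -0.31 dz -0.10 yaw 17.9 dist 17.7
(0.604, -0.299, 0.1, -25): dx -19.65 dy 3.17 dz 3.00 yaw 17.0 dist 20.1
```

Call:
send_rows(steps=[{"dx": -4.4,"dy": -0.1,"dz": 0,"yaw": 4.5,"gripper": 0.3},{"dx": -8.9,"dy": -0.2,"dz": 0,"yaw": 9,"gripper": 0.3},{"dx": -13.3,"dy": -0.2,"dz": 0,"yaw": 13.5,"gripper": 0.3},{"dx": -17.7,"dy": -0.3,"dz": 0,"yaw": 18,"gripper": 0.3}])

```text
clock: 18.2
tcp_pos: [0.5987, -0.101, 0.126]
orientation: [-2.373, -2.057, 0.0]
contact_force: [-0.7, -0.0, -1.0]
grip_width: 0.0399
gripper_force: 30.5
```

Call:
send_rows(steps=[{"dx": -4.9,"dy": 0.8,"dz": 0.8,"yaw": 4,"gripper": 0.3},{"dx": -9.8,"dy": 1.6,"dz": 1.5,"yaw": 8,"gripper": 0.3},{"dx": -14.8,"dy": 2.4,"dz": 2.3,"yaw": 12,"gripper": 0.3},{"dx": -19.6,"dy": 3.2,"dz": 3,"yaw": 17,"gripper": 0.3},{"dx": -19.6,"dy": 3.2,"dz": 3,"yaw": 17,"gripper": 0.3}])

```text
clock: 18.82
tcp_pos: [0.6007, -0.304, 0.0957]
orientation: [2.655, 1.676, -0.005]
contact_force: [0.5, 0.2, -0.9]
grip_width: 0.0404
gripper_force: 30.6
```

Call:
send_rows(steps=[{"dx": 0,"dy": 0,"dz": 0,"yaw": 0,"gripper": 0.3},{"dx": 0,"dy": 0,"dz": 0,"yaw": 0,"gripper": 0.3}])

```text
clock: 19.08
tcp_pos: [0.6037, -0.2964, 0.0961]
orientation: [-2.647, -1.69, -0.001]
contact_force: [-0.3, -0.4, 0.5]
grip_width: 0.0402
gripper_force: 30.6
```

Run:
```python
from m import *
f=grab('wrist','w7')
go((.604,-.299,.040,-25))
w=f['color'].min(-1)>180;n,l,s,c=cv2.connectedComponentsWithStats(w.astype(np.uint8))
for i in range(1,n):
    if s[i,4]>300: 
        q=np.array([onz(f,u,v,.005)[:2]*1000 for v,u in zip(*np.nonzero(l==i))],np.float32);print(s[i],cv2.minEnclosingCircle(q),cv2.minAreaRect(q))
```

```text
at [ 0.6038 -0.2965  0.0962] head -24.9 tilt [ 0.     0.001 -1.   ] w 0.0406 t 19.125
(0.604, -0.299, 0.04, -25): dx -0.21 dy 0.13 dz 5.62 yaw 0.1 dist 5.6
[   0    0  184  107 9874] ((535.0423583984375, -137.69346618652344), 72.99057006835938) ((535.0374755859375, -112.92745971679688), (145.9809112548828, 50.32173156738281), 0.011351851746439934)
[ 249  189   77   56 2701] ((604.2119140625, -299.78497314453125), 29.293140411376953) ((608.180908203125, -292.8414306640625), (42.240440368652344, 58.20267105102539), 61.48044967651367)
[ 117  196   81  102 4885] ((504.97845458984375, -275.4225769042969), 44.746421813964844) ((504.80438232421875, -275.2476806640625), (80.92931365966797, 40.70884323120117), 76.08501434326172)
```

View pics/w7.png

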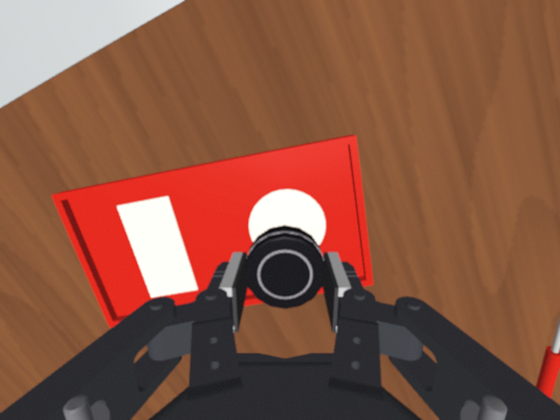

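The box is level in the grip. The wrist view puts the round patch (287,225) at (604.2,−299.8) mm and the oblong patch at (505,−275) mm, both in agreement with earlier. Lowering.

Call:
send_rows(steps=[{"dx": -0.2,"dy": 0.1,"dz": 2.5,"yaw": 0,"gripper": 0.3},{"dx": -0.3,"dy": 0.1,"dz": 4.5,"yaw": 0,"gripper": 0.3},{"dx": -0.3,"dy": 0.1,"dz": 5.5,"yaw": 0,"gripper": 0.3},{"dx": -0.3,"dy": 0.1,"dz": 5.5,"yaw": 0,"gripper": 0.3}])

```text
clock: 19.62
tcp_pos: [0.6024, -0.3011, 0.0404]
orientation: [-2.649, -1.687, 0.001]
contact_force: [0.4, -0.1, -0.0]
grip_width: 0.0403
gripper_force: 30.6
```

Call:
send_rows(steps=[{"dx": 0,"dy": 0,"dz": 0.1,"yaw": 0,"gripper": 0.3},{"dx": 0,"dy": 0,"dz": 0.2,"yaw": 0,"gripper": 0.3},{"dx": 0,"dy": 0,"dz": 0.25,"yaw": 0,"gripper": 0.3},{"dx": 0,"dy": 0,"dz": 0.25,"yaw": 0,"gripper": 0.3}])

```text
clock: 20.12
tcp_pos: [0.6029, -0.3016, 0.039]
orientation: [2.65, 1.687, 0.0]
contact_force: [0.2, 0.7, -0.5]
grip_width: 0.0404
gripper_force: 30.6
```

Call:
send_rows(steps=[{"dx": 0,"dy": 0,"dz": 0.05,"yaw": 0,"gripper": 0.3},{"dx": 0,"dy": 0,"dz": 0.05,"yaw": 0,"gripper": 0.3}])

```text
clock: 20.38
tcp_pos: [0.6028, -0.3016, 0.0383]
orientation: [-2.65, -1.687, -0.0]
contact_force: [-0.1, 0.2, -0.9]
grip_width: 0.0403
gripper_force: 30.6
```

Call:
send_rows(steps=[{"dx": 0,"dy": 0,"dz": 0.05,"yaw": 0,"gripper": 0.3},{"dx": 0,"dy": 0,"dz": 0.1,"yaw": 0,"gripper": 0.3},{"dx": 0,"dy": 0,"dz": 0.1,"yaw": 0,"gripper": 0.3}])

```text
clock: 20.75
tcp_pos: [0.6029, -0.3016, 0.0376]
orientation: [-2.65, -1.687, -0.0]
contact_force: [-1.3, 0.7, 3.1]
grip_width: 0.0408
gripper_force: 31.0
```

Call:
send_rows(steps=[{"dx": 0,"dy": 0,"dz": 0,"yaw": 0,"gripper": 0.65},{"dx": 0,"dy": 0,"dz": 0,"yaw": 0,"gripper": 0.65},{"dx": 0,"dy": 0,"dz": 0,"yaw": 0,"gripper": 0.65},{"dx": 0,"dy": 0,"dz": -1.5,"yaw": 0,"gripper": 0.65},{"dx": 0,"dy": 0,"dz": -4.5,"yaw": 0,"gripper": 0.65}])

```text
clock: 21.38
tcp_pos: [0.6022, -0.3013, 0.0825]
orientation: [-2.649, -1.686, 0.002]
contact_force: [0.0, -0.3, -0.5]
grip_width: 0.0556
gripper_force: 0.0
```

Call:
send_rows(steps=[{"dx": 0,"dy": 0,"dz": -4.5,"yaw": 0,"gripper": 1},{"dx": 0,"dy": 0,"dz": -4.5,"yaw": 0,"gripper": 1}])

```text
clock: 21.62
tcp_pos: [0.605, -0.3034, 0.1323]
orientation: [2.645, 1.683, 0.007]
contact_force: [0.6, -0.0, 0.2]
grip_width: 0.0853
gripper_force: 0.0
```

Run:
```python
from h import *
go((.53,-.15,.13,10),(.446,.0675,.12,60),(.446,.0675,.031,60))
```

```text
at [ 0.605  -0.3034  0.1323] head -25.1 tilt [ 0.007 -0.003 -1.   ] w 0.0853 t 21.625
(0.53, -0.15, 0.13, 10): dx 10.72 dy -13.30 dz 0.23 yaw -35.1 dist 17.1
(0.446, 0.0675, 0.12, 60): dx 22.88 dy -4.50 dz 1.00 yaw -50.0 dist 23.3
(0.446, 0.0675, 0.031, 60): dx 0.00 dy 0.00 dz 8.90 yaw 0.0 dist 8.9
```

Call:
send_rows(steps=[{"dx": 2.7,"dy": -3.3,"dz": 0,"yaw": -9,"gripper": 1},{"dx": 5.4,"dy": -6.6,"dz": 0,"yaw": -18,"gripper": 1},{"dx": 8,"dy": -10,"dz": 0,"yaw": -26,"gripper": 1},{"dx": 10.7,"dy": -13.3,"dz": 0.2,"yaw": -35,"gripper": 1}])

```text
clock: 22.12
tcp_pos: [0.5268, -0.1472, 0.1255]
orientation: [2.014, 2.411, 0.0]
contact_force: [0.7, 0.6, -0.1]
grip_width: 0.0854
gripper_force: 0.0
```

Call:
send_rows(steps=[{"dx": 4.6,"dy": -0.9,"dz": 0.2,"yaw": -10,"gripper": 1},{"dx": 9.2,"dy": -1.8,"dz": 0.4,"yaw": -20,"gripper": 1},{"dx": 13.7,"dy": -2.7,"dz": 0.6,"yaw": -30,"gripper": 1},{"dx": 18.3,"dy": -3.6,"dz": 0.8,"yaw": -40,"gripper": 1},{"dx": 22.9,"dy": -4.5,"dz": 1,"yaw": -50,"gripper": 1}])

```text
clock: 22.75
tcp_pos: [0.443, 0.0706, 0.1156]
orientation: [0.806, 3.036, 0.001]
contact_force: [0.2, 0.2, 0.2]
grip_width: 0.0854
gripper_force: 0.0
```

Call:
send_rows(steps=[{"dx": 0,"dy": 0,"dz": 0,"yaw": 0,"gripper": 1},{"dx": 0,"dy": 0,"dz": 0,"yaw": 0,"gripper": 1}])

```text
clock: 23.0
tcp_pos: [0.4439, 0.0688, 0.1155]
orientation: [0.816, 3.033, -0.0]
contact_force: [0.9, -0.6, 0.2]
grip_width: 0.0855
gripper_force: 0.0
```

Run:
```python
from m import *
f=grab('wrist','w8');P=cloud(f)
m=col(f)['gold']&(P[...,2]>.012)&(P[...,2]<.022)&(np.linalg.norm(P[...,:2]-[.446,.068],axis=-1)<.05)
q=np.array([onz(f,u,v,.016)[:2]*1000 for v,u in zip(*np.nonzero(m))],np.float32);print(m.sum(),cv2.minAreaRect(q),np.median(P[m],0))
go((.446,.0675,.0315,60))
```

```text
2204 ((444.46490478515625, 67.63428497314453), (23.610429763793945, 62.740264892578125), 59.347015380859375) [0.44315518 0.06861919 0.01624309]
at [0.444  0.0683 0.1155] head 59.8 tilt [ 0. -0. -1.] w 0.0857 t 23.05
(0.446, 0.0675, 0.0315, 60): dx -0.21 dy 0.03 dz 8.40 yaw -0.2 dist 8.4
```

View pics/w8.png

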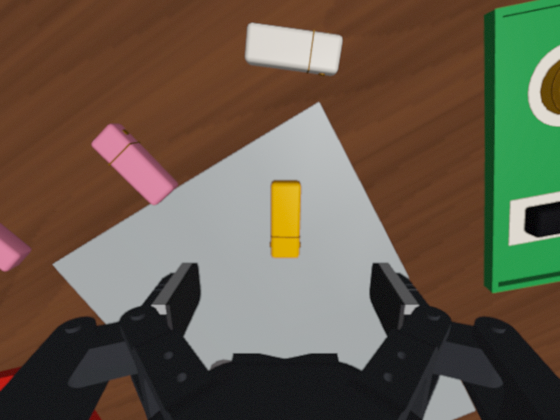

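The gold oblong at (286,219) is aligned with the jaws, and the pink look-alike at (165,200) is well clear of the fingers. Gripping.

Call:
send_rows(steps=[{"dx": -0.1,"dy": 0,"dz": 4,"yaw": 0,"gripper": 1},{"dx": -0.1,"dy": 0,"dz": 7,"yaw": 0,"gripper": 1},{"dx": -0.1,"dy": 0,"dz": 8.4,"yaw": 0,"gripper": 1},{"dx": -0.1,"dy": 0,"dz": 8.4,"yaw": 0,"gripper": 1}])

```text
clock: 23.55
tcp_pos: [0.4444, 0.0679, 0.0308]
orientation: [-0.816, -3.033, 0.002]
contact_force: [0.9, -0.1, 1.4]
grip_width: 0.0852
gripper_force: 0.0
```

Call:
send_rows(steps=[{"dx": 0,"dy": 0,"dz": 0,"yaw": 0,"gripper": 0.1},{"dx": 0,"dy": 0,"dz": 0,"yaw": 0,"gripper": 0.1},{"dx": 0,"dy": 0,"dz": 0,"yaw": 0,"gripper": 0.1},{"dx": 0,"dy": 0,"dz": 0,"yaw": 0,"gripper": 0.1},{"dx": 0,"dy": 0,"dz": 0,"yaw": 0,"gripper": 0.1}])

```text
clock: 24.18
tcp_pos: [0.4448, 0.0691, 0.0319]
orientation: [0.814, 3.034, 0.001]
contact_force: [-0.9, -0.2, 5.5]
grip_width: 0.0234
gripper_force: 30.3
```

Call:
send_rows(steps=[{"dx": 0,"dy": 0,"dz": 0,"yaw": 0,"gripper": 0.1}])

```text
clock: 24.3
tcp_pos: [0.4448, 0.0691, 0.0319]
orientation: [0.814, 3.034, 0.001]
contact_force: [-0.3, 0.4, 5.9]
grip_width: 0.023
gripper_force: 30.3
```

Call:
send_rows(steps=[{"dx": 0,"dy": 0,"dz": -1,"yaw": 0,"gripper": 0.1},{"dx": 0,"dy": 0,"dz": -4,"yaw": 0,"gripper": 0.1},{"dx": 0,"dy": 0,"dz": -8,"yaw": 0,"gripper": 0.1},{"dx": 0,"dy": 0,"dz": -9.5,"yaw": 0,"gripper": 0.1}])

```text
clock: 24.8
tcp_pos: [0.4454, 0.0691, 0.1286]
orientation: [0.813, 3.032, 0.003]
contact_force: [0.8, -0.8, -0.9]
grip_width: 0.0231
gripper_force: 29.6
```

Run:
```python
from h import *
go((.5,-.12,.13,10),(.505,-.2748,.10,-14.2))
```

```text
at [0.4454 0.0691 0.1286] head 60.0 tilt [ 0.003  0.001 -1.   ] w 0.0231 t 24.8
(0.5, -0.12, 0.13, 10): dx -14.19 dy -13.64 dz -0.14 yaw 50.0 dist 19.7
(0.505, -0.2748, 0.1, -14.2): dx -15.33 dy -2.20 dz 3.00 yaw 24.2 dist 15.8
```

Call:
send_rows(steps=[{"dx": -2.8,"dy": -2.7,"dz": 0,"yaw": 10,"gripper": 0.1},{"dx": -5.7,"dy": -5.5,"dz": 0,"yaw": 20,"gripper": 0.1},{"dx": -8.5,"dy": -8.2,"dz": 0,"yaw": 30,"gripper": 0.1},{"dx": -11.4,"dy": -10.9,"dz": 0,"yaw": 40,"gripper": 0.1},{"dx": -14.2,"dy": -13.6,"dz": 0,"yaw": 50,"gripper": 0.1}])

```text
clock: 25.42
tcp_pos: [0.4993, -0.121, 0.1261]
orientation: [-2.026, -2.4, 0.0]
contact_force: [0.8, 0.2, -0.9]
grip_width: 0.023
gripper_force: 29.6
```

Call:
send_rows(steps=[{"dx": -3.8,"dy": -0.6,"dz": 0.8,"yaw": 6,"gripper": 0.1},{"dx": -7.7,"dy": -1.1,"dz": 1.5,"yaw": 12,"gripper": 0.1},{"dx": -11.5,"dy": -1.7,"dz": 2.3,"yaw": 18,"gripper": 0.1},{"dx": -15.3,"dy": -2.2,"dz": 3,"yaw": 24.2,"gripper": 0.1},{"dx": -15.3,"dy": -2.2,"dz": 3,"yaw": 24.2,"gripper": 0.1}])

```text
clock: 26.05
tcp_pos: [0.5028, -0.2777, 0.0957]
orientation: [2.484, 1.922, -0.004]
contact_force: [-0.0, 0.9, -0.5]
grip_width: 0.0231
gripper_force: 29.6
```

Call:
send_rows(steps=[{"dx": 0,"dy": 0,"dz": 0,"yaw": 0,"gripper": 0.1},{"dx": 0,"dy": 0,"dz": 0,"yaw": 0,"gripper": 0.1}])

```text
clock: 26.3
tcp_pos: [0.5044, -0.2729, 0.0962]
orientation: [-2.476, -1.931, -0.001]
contact_force: [0.2, 0.3, -0.5]
grip_width: 0.023
gripper_force: 29.6
```

Run:
```python
from h import *
grab('wrist','w9')
go((.505,-.2748,.040,-14.2))
```

```text
at [ 0.5045 -0.273   0.0963] head -14.1 tilt [ 0.     0.001 -1.   ] w 0.0232 t 26.35
(0.505, -0.2748, 0.04, -14.2): dx -0.16 dy 0.09 dz 5.63 yaw 0.1 dist 5.6
```

View pics/w9.png

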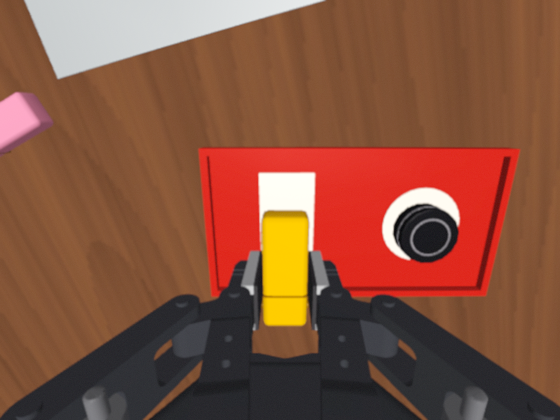

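The gold oblong is square to its patch (x 259–315). The black round box at (427,235) is on its patch at (421,226). Lowering.

Call:
send_rows(steps=[{"dx": 0,"dy": 0.1,"dz": 2.5,"yaw": 0,"gripper": 0.1},{"dx": -0.1,"dy": 0.1,"dz": 4.5,"yaw": 0,"gripper": 0.1},{"dx": -0.1,"dy": 0.1,"dz": 5.5,"yaw": 0,"gripper": 0.1},{"dx": -0.1,"dy": 0.1,"dz": 5.5,"yaw": 0,"gripper": 0.1}])

```text
clock: 26.85
tcp_pos: [0.5044, -0.2754, 0.0406]
orientation: [-2.478, -1.928, 0.001]
contact_force: [0.0, -1.1, -0.2]
grip_width: 0.0229
gripper_force: 29.7
```

Call:
send_rows(steps=[{"dx": 0,"dy": 0,"dz": 0.1,"yaw": 0,"gripper": 0.1},{"dx": 0,"dy": 0,"dz": 0.2,"yaw": 0,"gripper": 0.1},{"dx": 0,"dy": 0,"dz": 0.3,"yaw": 0,"gripper": 0.1},{"dx": 0,"dy": 0,"dz": 0.3,"yaw": 0,"gripper": 0.1}])

```text
clock: 27.35
tcp_pos: [0.505, -0.2756, 0.0384]
orientation: [2.479, 1.929, 0.0]
contact_force: [0.0, 0.7, -1.5]
grip_width: 0.023
gripper_force: 29.7
```

Call:
send_rows(steps=[{"dx": 0,"dy": 0,"dz": 0.05,"yaw": 0,"gripper": 0.1},{"dx": 0,"dy": 0,"dz": 0.1,"yaw": 0,"gripper": 0.1},{"dx": 0,"dy": 0,"dz": 0.1,"yaw": 0,"gripper": 0.1}])

```text
clock: 27.72
tcp_pos: [0.5049, -0.2756, 0.0372]
orientation: [-2.479, -1.929, 0.0]
contact_force: [0.5, 0.2, -1.0]
grip_width: 0.0229
gripper_force: 29.7
```

Call:
send_rows(steps=[{"dx": 0,"dy": 0,"dz": 0.05,"yaw": 0,"gripper": 0.1},{"dx": 0,"dy": 0,"dz": 0.08,"yaw": 0,"gripper": 0.1},{"dx": 0,"dy": 0,"dz": 0.08,"yaw": 0,"gripper": 0.1}])

```text
clock: 28.1
tcp_pos: [0.5049, -0.2756, 0.037]
orientation: [-2.479, -1.929, -0.001]
contact_force: [-1.9, 1.9, 5.6]
grip_width: 0.0231
gripper_force: 30.3
```

Call:
send_rows(steps=[{"dx": 0,"dy": 0,"dz": 0,"yaw": 0,"gripper": 0.5},{"dx": 0,"dy": 0,"dz": 0,"yaw": 0,"gripper": 0.5},{"dx": 0,"dy": 0,"dz": 0,"yaw": 0,"gripper": 0.5},{"dx": 0,"dy": 0,"dz": -1.5,"yaw": 0,"gripper": 0.5},{"dx": 0,"dy": 0,"dz": -4.5,"yaw": 0,"gripper": 0.5}])

```text
clock: 28.72
tcp_pos: [0.5043, -0.2754, 0.0819]
orientation: [-2.478, -1.928, 0.002]
contact_force: [0.0, 0.0, 0.0]
grip_width: 0.0427
gripper_force: 0.0
```

Call:
send_rows(steps=[{"dx": 0,"dy": 0,"dz": -5,"yaw": 0,"gripper": 1},{"dx": 0,"dy": 0,"dz": -10,"yaw": 0,"gripper": 1},{"dx": 0,"dy": 0,"dz": -12,"yaw": 0,"gripper": 1},{"dx": 0,"dy": 0,"dz": -12,"yaw": 0,"gripper": 1}])

```text
clock: 29.22
tcp_pos: [0.5058, -0.2762, 0.2039]
orientation: [2.477, 1.927, 0.004]
contact_force: [-0.8, -0.0, 0.4]
grip_width: 0.0854
gripper_force: 0.0
```

Run:
```python
from h import *
a=grab('wrist','w10')['color'][:,:,::-1]
b=grab('scene','s10')['color'][:,:,::-1]
cv2.imwrite('pics/fin.png',np.hstack([cv2.resize(a,(400,300)),cv2.resize(b[100:370,100:460],(400,300))]))
print(status.get_obs()['grip_width'])
```

```text
0.0854138681911756
```

View pics/fin.png

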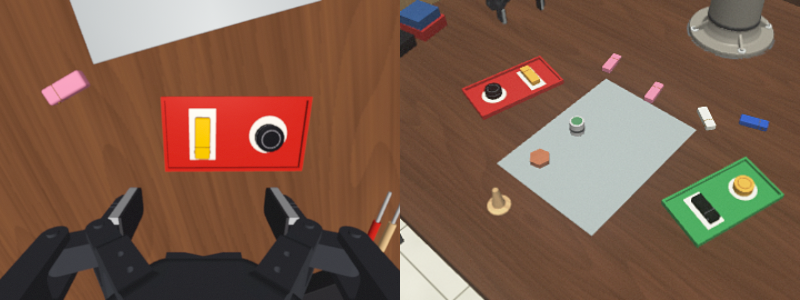

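All four cases are on their patches and the bystanders are untouched. The gold oblong (205,138) looks low in its patch (y 108–160), so I'll check its margin.

Run:
```python
from m import *
f=load('w10');P=cloud(f);near=np.linalg.norm(P[...,:2]-[.505,-.275],axis=-1)<.06
z=P[...,2]
def rect(m,zz):
    m=cv2.morphologyEx(m.astype(np.uint8),cv2.MORPH_OPEN,np.ones((3,3)));q=np.array([onz(f,u,v,zz)[:2]*1000 for v,u in zip(*np.nonzero(m))],np.float32);return cv2.minAreaRect(q)
print(rect(col(f)['gold']&near&(z>.015),.021)); print(rect((f['color'].min(-1)>180)&near&(z<.013),.005))
n2=np.linalg.norm(P[...,:2]-[.604,-.3],axis=-1)<.04
print(rect((f['color'].max(-1)<120)&n2&(z>.017),.023))
```

```text
((504.3805236816406, -277.21722412109375), (62.4071044921875, 22.833553314208984), 75.251220703125)
((505.0879211425781, -275.0687561035156), (81.27898406982422, 40.23413848876953), 76.78094482421875)
((696.0364990234375, -483.4632873535156), (99.09803009033203, 451.7380065917969), 21.902647018432617)
```

The gold oblong is within about 2 mm of centre and square to its patch to within 1.5°. Handing in.

```bash
python3 -c "
from bench import workorder;print(workorder.hand_in())"
```

```text
the job is handed in; nothing more can be done
None
```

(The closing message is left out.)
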